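Lock a twist-lock plug and pull-test it

TASK

Put the grey twist-lock plug into the keyhole of the aluminium socket block, turn it clockwise (seen from above) until it is locked, then prove that it is held by tugging it straight up with about 12 N and keeping that pull for a second. Do not force it at any time (stay under 30 N); afterwards let it sit back flat on the block, still locked, and leave the things standing round alone.

Things in the scene. Friction and masses are not known exactly. Their poses are not given: they have to be found in the camera images.
- plug_grip (a point): Centre of the plug's grey grip bar: 46 mm long (this frame's x), 14 mm thick (y), 26 mm high, standing on a round grey flange (56 mm across, 6 mm thick). The point lies 13 mm below the bar's top, 19 mm above the flange's underside, 43 mm above the shaft's foot. The plug is the same when turned by half a turn.
- socket_mouth (a point): Centre of the keyhole in the top face of the fixed block, z up. The keyhole is a 32 mm square hole with two slots 14 mm wide, out to 25.5 mm either side along this frame's x. The plug enters with its bar along x and sits with its flange flat on the top face (bar centre then 19 mm above this point).
- socket: Fixed aluminium block 76 x 76 x 50 mm on a foot plate; origin under its centre. The seated plug turns clockwise from above about 80 deg to a hard stop; at 70 it is locked (lugs well under a keeper plate). Pulled up, it lifts freely by a hidden play of 1 to 4 mm, then meets the keeper, nearly rigid (over 10 N per mm): feel the pull. Only friction keeps it turned.
- plug: The whole loose plug (about 150 g); origin at its shaft's foot, axes as the bar's. Below the flange: an aluminium shaft 28 mm across, 24 mm long, whose lowest 8 mm carry two opposite lugs along x (under the bar's ends), 46 mm over both, each 10 mm wide. At the start it stands upright on the worktop on its foot.
- petri_dish: bystander: round glass dish, 74 mm across, 14 mm high; origin under its centre
- match_box: bystander: match box 36 x 53 x 15 mm; origin under its centre
- flask_small: bystander: small conical flask with a stopper, 71 mm across, 129 mm high; origin under its centre
- marker_pen: bystander: marker pen 135 mm long, 17 mm thick, lying along its y; origin under its centre
- black_dish: bystander: black round dish, 74 mm across, 28 mm high; origin under its centre
There are look-alikes about, which are no part of the job. Leave any blue, pink or purple look-alike of the plug alone.

How it is judged:
On the way, in this order (a step that is already met when the one before it is completed fails the run):
1. the plug is in the socket and turned clockwise by 60 degrees or more, lugs under the keeper (horizontal distance between plug_grip and socket_mouth below 0.006 m and z of plug_grip in the frame of socket_mouth below 0.0245 m and angle between the x axis of plug_grip and the x axis of socket_mouth, either way round above 1.05 rad), for 0.1 s.
2. the locked plug is pulled up off the block against the keeper with 8 to 17 N for 0.7 s (horizontal distance between plug_grip and socket_mouth below 0.006 m and z of plug_grip in the frame of socket_mouth between 0.0195 and 0.0265 m and angle between the x axis of plug_grip and the x axis of socket_mouth, either way round above 1.05 rad and contact force between plug and socket between 8 and 17 N), for 0.7 s.
At the end, for the whole second after the job is handed in: the plug sits in the keyhole, upright, its flange flat on the block (within 1.3 mm), turned clockwise by 60 degrees or more (locked), at rest (horizontal distance between plug_grip and socket_mouth below 0.006 m and z of plug_grip in the frame of socket_mouth between 0.0175 and 0.0203 m and angle between plug_grip's own z axis and vertical below 0.05 rad and angle between the x axis of plug_grip and the x axis of socket_mouth, either way round above 1.05 rad and linear speed of plug below 0.01 m/s); the robot touches nothing.
It fails at once if the plug bears on the socket with more than 30 N (rammed, forced against the stop, or tugged too hard) (contact force between plug and socket above 30 N).
It fails at once if a bystander is pushed by more than 20 mm (distance of any of petri_dish, match_box, flask_small, marker_pen, black_dish from where it was at the start of the episode above 0.02 m).
It also fails if it takes over 64 s, if anything falls off the work surface, if the arm or the gripper's body presses on something with over 40 N, if the wrist force passes 120 N, or if a joint passes its speed limit or range.

ROBOT

A 6-joint arm with a two-finger parallel gripper is mounted at the origin on a cart in front of the work surface, level with it; the furniture and walls round the work are solid. World frame = base frame: x ahead of the robot, y to its left, z up, the work surface at z = 0. Lengths are in m, angles in rad, forces in N, time in s.
With the tool pointing down it reaches from about 0.25 to 0.725 m from the base axis. Payload 4 kg.
Tool frame: the origin (TCP) lies at the very end of the fingers, on their centre line; the grasp point (between the pads) lies 19 mm behind it; z points along the fingers, y is the line along which they close (so a half turn about z gives the same grasp; the last joint's range is limited). The gripper opens to 85 mm and grips with 20 to 120 N. Pads are 22 mm wide; open, the fingers measure 114 mm over their backs; the gripper's body (76 mm by 85 mm) begins 54 mm behind the grasp point. The pads swing forward as they close: fully open they stand 13 mm farther back than shut.
Start: joints at [1.249, 0.241, 0.005, 1.335, 0, 1.571], TCP at [0.158, 0.474, 0.231] pointing down, gripper open.
Joint ranges: [-2.72, 2.72], [-1.05, 1.87], [-1.09, 1.28], [-1.99, 2.15], [-1.42, 1.44], [-3.14, 3.14]. Speed limits (rad/s): [2.79, 2.79, 3.14, 3.14, 3.14, 3.14].

INTERFACE

Orientations are given as a 3x3 rotation matrix whose columns are the frame's x, y, z axes.
In Python, from rig import robot gives the robot as it stands. The module is installed in compiled form; this text tells all that it offers.
- The arm moves only by the tool play_rows, never from a script. Its argument "rows" is a list of rows, each a list of 4 numbers: the shift along the tool's x, y, z as a fraction of full scale, then the turn about the tool's z as a fraction of full scale. A call has 1 to 12 rows; each row is the pose to reach, as a shift and turn from the pose commanded when the call began, along the tool's axes at that moment; what a row does not reach only later rows make up. Full scale, the value 1, is 15 cm for a shift and 30 degrees for a turn. A row lasts 1/8 s, in which the tool goes at most 62.5 mm and 10.7 degrees, less where a joint would pass 70% of its speed; a pose out of reach is approached as far as the arm can. A call with a number of a shift or a turn outside -1 to 1 is refused whole. A call with a gripper value outside its range is refused whole. "claw" is the opening, from -1 (shut) to 1 (fully open), set as the call begins (left out, the last holds). The fingers move at their own pace and stop on an object; "newtons" is the grip in N (left out, the last holds). Time passes only in rows, so rows that repeat a pose let the fingers close. It gives the time, the measured TCP pose, the force, the opening and the grip force at its end, in the units of the state.
- robot.read_state(): the state, without advancing time (a new reading comes with each control period).
- robot.get_image(name): name is "scene" or "top" or "wrist"; returns the picture (420x560x3 uint8, red, green, blue); there is no depth.
- robot.camera_params(name): a dict with "intrinsics" (3x3 intrinsics, pixels), "R" (3x3) and "t" (3): a world point X has camera coordinates R X + t; the wrist camera has in their place "mount" (4x4, takes a point from camera to tool coordinates, whose origin is the TCP and whose axes are the flange's). Camera axes: x right, y down, z forward; pixel columns grow to the right and rows downward; lengths in m; the calibration is good to about 2 mm. The wrist camera is an equidistant fisheye: a pixel r from the principal point sees the ray r / f radians off the axis. A picture is of the moment at which its call begins: read the wrist's pose just before it. camera_params takes no time and is no camera call.
- robot.close_job(): hands the job in; it is judged then, once.
The state is a dict: "time_s": time; "qpos": joint angles; "qvel": joint speeds; "joint_efforts": joint torques, N m; "ee_pos": TCP position; "eef_rot": TCP orientation; "wrist_force": force on the tool from outside, world axes, zero at the start; "torque": the same for the moment, N m; "opening": finger opening in m; "grip_force": force on a finger pad.
Only numpy, scipy, OpenCV 4.12 (cv2) and the standard library are available. Lean on these libraries where they do the work, as an engineer would, in place of code of your own. Each camera call takes 0.05 s, during which the arm holds its last target. There are 200 camera calls.

## Working session

There is one attempt and no reset: what is moved stays moved. The work goes in short steps, Python scripts to look and compute and a tool call to move; the robot and the scene stay as the last step left them, time stands still between calls to the robot, and variables do not carry over. Pictures are saved under pics/ and viewed, at most 10 in all, crops included, and the job is handed in when it is done.

Besides the shell and the picture viewer there is one more tool, called after ">>>" by a JSON object that holds its "op" and its "data", one argument or row to a line. play_rows: Moves the arm, as the interface text tells. Shift numbers are shares of 15 cm and turn numbers shares of 30 degrees, none past 1 either way. Its arguments: {"type":"object","properties":{"rows":{"type":"array","items":{"type":"array","items":{"type":"number"}}},"claw":{"type":"number"},"newtons":{"type":"number"}},"required":["rows"]}

```bash
mkdir -p pics; python3 - <<'E'
from rig import robot
import cv2
s=robot.read_state();print(s['time_s'],s['ee_pos'],s['eef_rot'],s['opening'],s['wrist_force'])
for n in ['top','scene']:
    cv2.imwrite(f'pics/{n}0.png',robot.get_image(n)[:,:,::-1])
    print(n,robot.camera_params(n))
print(robot.camera_params('wrist'))
E
```

```text
0.0 [0.15792591 0.47373251 0.23040704] [[-9.48665257e-01  3.16281145e-01 -6.83114017e-04]
 [ 3.16281882e-01  9.48663130e-01 -2.00915700e-03]
 [ 1.25866055e-05 -2.12207403e-03 -9.99997748e-01]] 0.08520326018163185 [-0.23763391 -0.31731044  0.18194225]
top {'intrinsics': array([[452.8443662 ,   0.        , 285.52303558],
       [  0.        , 452.8443662 , 212.34516905],
       [  0.        ,   0.        ,   1.        ]]), 'R': array([[ 0.02885724, -0.9994726 ,  0.01489199],
       [-0.98926109, -0.03069161, -0.14290039],
       [ 0.14328208, -0.01060836, -0.98962503]]), 't': array([0.06232884, 0.49214087, 1.17793871])}
scene {'intrinsics': array([[387.09583062,   0.        , 277.06123173],
       [  0.        , 387.09583062, 211.90250853],
       [  0.        ,   0.        ,   1.        ]]), 'R': array([[ 0.77027564, -0.63771044, -0.00090946],
       [-0.48123342, -0.58033373, -0.65698338],
       [ 0.41843738,  0.50649596, -0.75390451]]), 't': array([-0.3294199 ,  0.32931574,  1.04314821])}
{'intrinsics': array([[325.1922621 ,   0.        , 273.46425666],
       [  0.        , 325.1922621 , 210.02568375],
       [  0.        ,   0.        ,   1.        ]]), 'mount': array([[-6.43534748e-04, -9.51574836e-01, -3.07416520e-01,
         7.93233685e-02],
       [ 9.99999760e-01, -5.33827498e-04, -4.40958017e-04,
         1.34493549e-03],
       [ 2.55497161e-04, -3.07416731e-01,  9.51574952e-01,
        -1.43196185e-01],
       [ 0.00000000e+00,  0.00000000e+00,  0.00000000e+00,
         1.00000000e+00]])}
```

View pics/top0.png

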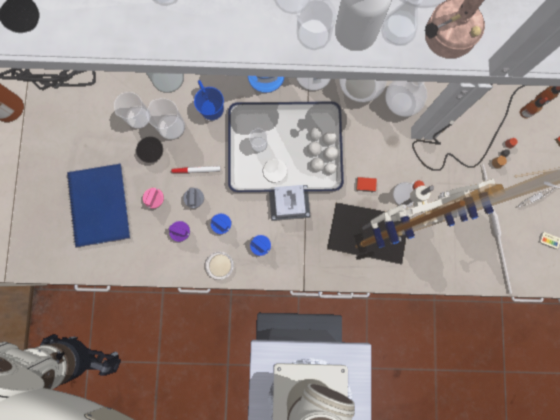

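View pics/scene0.png

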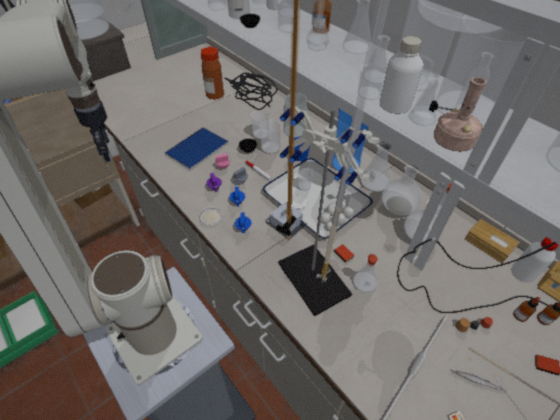

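The top view shows the grey plug at about (193,198) and the socket at about (289,202). Purple, pink and blue look-alikes stand round the plug.

```bash
cat > h.py <<'E'
from rig import robot
import numpy as np, cv2
def cast(name,uv,z,st=None):
    p=robot.camera_params(name);K=p['intrinsics'];uv=np.atleast_2d(np.array(uv,float))
    d=np.c_[(uv[:,0]-K[0,2])/K[0,0],(uv[:,1]-K[1,2])/K[1,1],np.ones(len(uv))]
    if name=='wrist':
        th=np.hypot(d[:,0],d[:,1]);s=np.sinc(th/np.pi)
        d=np.c_[d[:,0]*s,d[:,1]*s,np.cos(th)]
        M=p['mount'];R=st['eef_rot']@M[:3,:3];o=st['eef_rot']@M[:3,3]+st['ee_pos'];d=d@R.T
    else:
        d=d@p['R'];o=-p['R'].T@p['t']
    return o+d*((z-o[2])/d[:,2])[:,None]
def tool(v,st): return st['eef_rot'].T@np.array(v,float)
E
python3 - <<'E'
from h import *
s=robot.read_state()
P=cast('top',[193,198],.04)[0];S=cast('top',[289,202],.05)[0]
print(P,S,cast('top',[[153,198],[179,231],[221,223],[149,150]],.03))
print('scene',cast('scene',[240,175],.04))
print('tool delta to above plug',tool(np.r_[P[:2],.20]-s['ee_pos'],s)/.15)
im=cv2.imread('pics/top0.png')
cv2.imwrite('pics/c.png',cv2.resize(im[140:280,120:330],None,fx=3.8,fy=3.8,interpolation=cv2.INTER_CUBIC))
E
```

```text
[0.52034434 0.32522286 0.04      ] [0.51587653 0.06877019 0.05      ] [[0.51867372 0.43440267 0.03      ]
 [0.43177318 0.35918514 0.03      ]
 [0.45663234 0.24863753 0.03      ]
 [0.65115835 0.4546529  0.03      ]]
scene [[0.51960101 0.32005417 0.04      ]]
tool delta to above plug [-2.60506261 -0.17506977  0.20371253]
```

View pics/c.png

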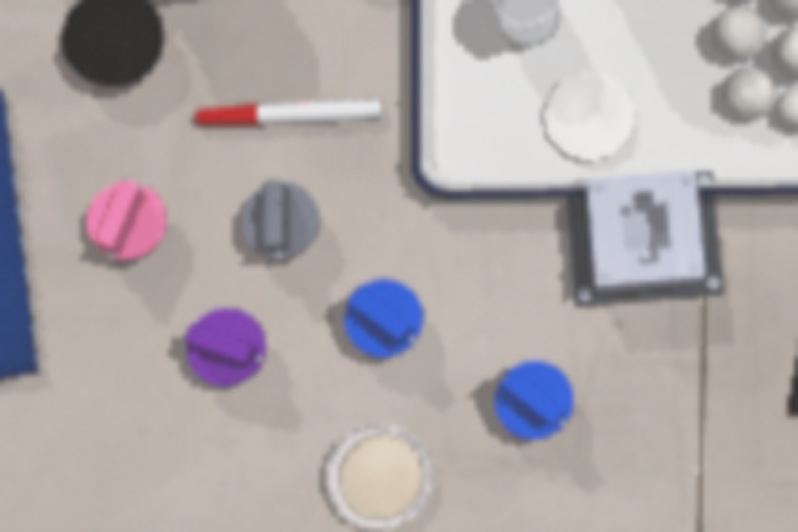

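>>> {"op": "play_rows", "data": {
  "rows": [
    [-0.33, -0.02, 0.0, -0.2],
    [-0.66, -0.04, 0.0, -0.4],
    [-1, -0.06, 0.0, -0.61],
    [-1, -0.06, 0.0, -0.61]
  ],
  "claw": 1
}}

```text
time_s: 0.6
ee_pos: [0.3002, 0.4167, 0.2307]
eef_rot: [[-1.0, 0.008, -0.0], [0.008, 1.0, -0.001], [0.0, -0.001, -1.0]]
wrist_force: [-0.4, 0.4, -0.5]
opening: 0.0852
grip_force: 0.0
```

```bash
python3 - <<'E'
from h import *
s=robot.read_state();print(s['qpos'],s['ee_pos'],s['eef_rot'].round(3).tolist())
print(tool(np.r_[.52,.325,.20]-s['ee_pos'],s)/.15)
E
```

```text
[ 9.46890248e-01  2.68629516e-01  4.04359815e-02  1.34356537e+00
 -5.90672002e-04  9.54733649e-01] [0.30019589 0.41673476 0.23065909] [[-1.0, 0.008, -0.0], [0.008, 1.0, -0.001], [0.0, -0.001, -1.0]]
[-1.47012733 -0.59982269  0.20496106]
```

>>> {"op": "play_rows", "data": {
  "rows": [
    [-0.33, -0.13, 0.0, 0],
    [-0.66, -0.27, 0.0, 0],
    [-1, -0.4, 0, 0]
  ]
}}

```text
time_s: 0.98
ee_pos: [0.4477, 0.358, 0.231]
eef_rot: [[-1.0, 0.001, -0.001], [0.001, 1.0, -0.0], [0.001, -0.0, -1.0]]
wrist_force: [0.6, 0.8, 0.1]
opening: 0.0853
grip_force: 0.0
```

>>> {"op": "play_rows", "data": {
  "rows": [
    [-0.24, -0.1, 0.1, 0],
    [-0.47, -0.2, 0.2, 0],
    [-0.47, -0.2, 0.2, 0],
    [-0.47, -0.2, 0.2, 0]
  ]
}}

```text
time_s: 1.48
ee_pos: [0.5168, 0.3284, 0.201]
eef_rot: [[-1.0, 0.002, -0.001], [0.002, 1.0, -0.0], [0.001, -0.0, -1.0]]
wrist_force: [-0.7, -0.6, 0.3]
opening: 0.0854
grip_force: 0.0
```

```bash
python3 - <<'E'
from h import *
s=robot.read_state();print(s['ee_pos'],s['eef_rot'].round(3).tolist())
cv2.imwrite('pics/w1.png',robot.get_image('wrist')[:,:,::-1])
E
```

```text
[0.51684159 0.32842237 0.20104562] [[-1.0, 0.002, -0.001], [0.002, 1.0, -0.0], [0.001, -0.0, -1.0]]
```

View pics/w1.png

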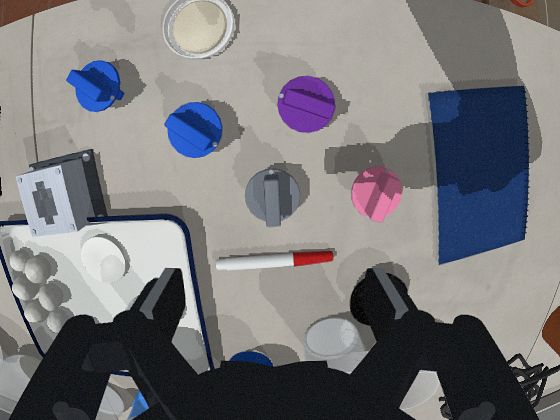

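The wrist picture shows the grey plug at (272,195) with its bar along the image's vertical, and the keyhole block at (50,200). I'll segment both here.

```bash
python3 - <<'E'
from h import *
im=cv2.imread('pics/w1.png')
a=cv2.resize(im[150:240,230:315],None,fx=6,fy=6,interpolation=cv2.INTER_NEAREST)
b=cv2.resize(im[140:245,15:110],None,fx=540/105,fy=540/105,interpolation=cv2.INTER_NEAREST)[:540,:280*10]
b=b[:, :480]
cv2.imwrite('pics/w1c.png',cv2.resize(np.hstack([a[:540,:],b]),(800,int(540*800/(510+b.shape[1])))))
print(a.shape,b.shape)
E
```

```text
(540, 510, 3) (540, 480, 3)
```

View pics/w1c.png

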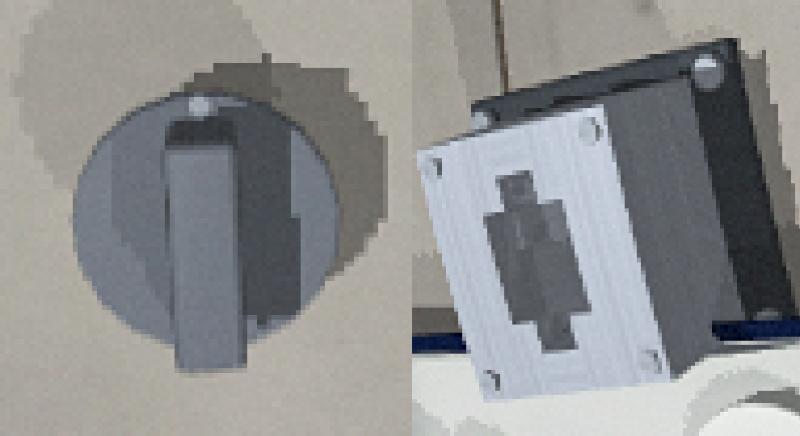

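```bash
python3 - <<'E'
from h import *
s=robot.read_state()
c=np.array([[168,147],[237,147],[246,368],[176,370]])/4.848+[230,150]
p=cast('wrist',c,.056,s)[:,:2];print('bar',p.round(4).tolist(),p.mean(0))
m=(p[0]+p[1])/2;n=(p[2]+p[3])/2;d=n-m;print('len',np.hypot(*d),'ang',np.degrees(np.arctan2(d[1],d[0])))
b=(np.array([[417,152],[604,106],[671,380],[485,402],[484,216],[562,200],[592,308],[512,322],[497,177],[533,170],[576,345],[541,352]])-[412,0])/4.156+[15,140]
for z in(.05,.055,.06,.065):
    q=cast('wrist',b,z,s)[:,:2]
    e=[np.hypot(*(q[i]-q[(i+1)%4])).round(4) for i in range(4)]
    d=(q[10]+q[11]-q[8]-q[9])/2
    print(z,e,q[:4].mean(0),q[4:8].mean(0),q[8:].mean(0),'slot',np.hypot(*d),np.degrees(np.arctan2(d[1],d[0])),'edges',np.degrees(np.arctan2(*(q[3]-q[0])[::-1])),np.degrees(np.arctan2(*(q[2]-q[1])[::-1])))
E
```

```text
bar [[0.5027, 0.3221], [0.5027, 0.3351], [0.5469, 0.337], [0.5473, 0.3233]] [0.52489682 0.32937007]
len 0.04444519199936845 ang 1.9528970686672882
0.05 [np.float64(0.0756), np.float64(0.0755), np.float64(0.0752), np.float64(0.0759)] [0.52452552 0.06975508] [0.5241636  0.06978948] [0.52420884 0.06957536] slot 0.05043153412206979 5.124916352888131 edges 6.117316252216966 5.829526150744061
0.055 [np.float64(0.0743), np.float64(0.0742), np.float64(0.074), np.float64(0.0746)] [0.52305719 0.07417224] [0.52270141 0.07420606] [0.52274589 0.07399557] slot 0.049576221385065754 5.124916352888134 edges 6.117316252216968 5.829526150744072
0.06 [np.float64(0.073), np.float64(0.0729), np.float64(0.0727), np.float64(0.0733)] [0.52158886 0.0785894 ] [0.52123922 0.07862264] [0.52128293 0.07841578] slot 0.0487209086480615 5.1249163528881425 edges 6.117316252216979 5.8295261507440825
0.065 [np.float64(0.0718), np.float64(0.0717), np.float64(0.0714), np.float64(0.072)] [0.52012053 0.08300656] [0.51977703 0.08303921] [0.51981997 0.08283599] slot 0.04786559591105752 5.124916352888089 edges 6.11731625221699 5.829526150744084
```

>>> {"op": "play_rows", "data": {
  "rows": [
    [-0.03, 0.003, 0.3, -0.07],
    [-0.054, 0.006, 0.6, -0.07],
    [-0.054, 0.006, 0.67, -0.07],
    [-0.054, 0.006, 0.67, -0.07]
  ]
}}

```text
time_s: 2.02
ee_pos: [0.5253, 0.3294, 0.1014]
eef_rot: [[-0.999, -0.035, -0.0], [-0.035, 0.999, -0.0], [0.0, 0.0, -1.0]]
wrist_force: [0.3, 0.1, 0.6]
opening: 0.0855
grip_force: 0.0
```

```bash
python3 - <<'E'
from h import *
s=robot.read_state();print(s['ee_pos'],s['eef_rot'].round(4).tolist())
im=robot.get_image('wrist')[:,:,::-1].copy();cv2.imwrite('pics/w2.png',im)
cv2.imwrite('pics/w2c.png',cv2.resize(im[150:290,200:340],None,fx=4.2,fy=4.2,interpolation=cv2.INTER_NEAREST))
E
```

```text
[0.52525591 0.32940453 0.10144591] [[-0.9994, -0.0355, -0.0003], [-0.0355, 0.9994, -0.0], [0.0003, 0.0, -1.0]]
```

View pics/w2c.png

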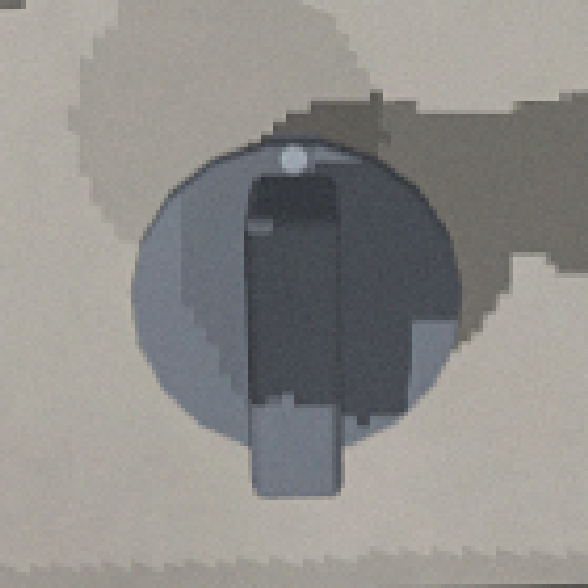

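```bash
python3 - <<'E'
from h import *
s=robot.read_state()
c=np.array([[246,220],[338,219],[342,495],[252,497]])/4.2+[200,150]
p=cast('wrist',c,.056,s)[:,:2];print('bar',p.mean(0))
m=(p[0]+p[1])/2;n=(p[2]+p[3])/2;d=n-m;print('len',np.hypot(*d),'ang',np.degrees(np.arctan2(d[1],d[0])))
print(tool(np.r_[p.mean(0),.033]-s['ee_pos'],s)/.15)
E
```

```text
bar [0.52649555 0.32905608]
len 0.04520962305265586 ang 2.7224425148188236
[-4.13708639e-04 -5.34546426e-03  4.64294121e-01]
```

>>> {"op": "play_rows", "data": {
  "rows": [
    [-0.004, -0.004, 0.15, -0.02],
    [-0.004, -0.004, 0.3, -0.02],
    [-0.004, -0.004, 0.42, -0.02],
    [-0.004, -0.004, 0.455, -0.02],
    [-0.004, -0.004, 0.455, -0.02]
  ]
}}

```text
time_s: 2.7
ee_pos: [0.5274, 0.3288, 0.0341]
eef_rot: [[-0.999, -0.045, 0.002], [-0.045, 0.999, 0.001], [-0.002, 0.001, -1.0]]
wrist_force: [-0.1, 0.2, 0.3]
opening: 0.0852
grip_force: 0.0
```

>>> {"op": "play_rows", "data": {
  "rows": [
    [0, 0, 0, 0],
    [0, 0, 0, 0],
    [0, 0, 0, 0],
    [0, 0, 0, 0],
    [0, 0, 0, 0],
    [0, 0, 0, 0],
    [0, 0, 0, 0],
    [0, 0, 0, 0]
  ],
  "claw": -1,
  "newtons": 60
}}

```text
time_s: 3.7
ee_pos: [0.5268, 0.3282, 0.0328]
eef_rot: [[-0.999, -0.045, 0.0], [-0.045, 0.999, 0.0], [-0.0, 0.0, -1.0]]
wrist_force: [0.3, -0.0, 1.5]
opening: 0.0131
grip_force: 58.8
```

>>> {"op": "play_rows", "data": {
  "rows": [
    [0, 0, -0.1, 0],
    [0, 0, -0.3, 0],
    [0, 0, -0.6, 0],
    [0, 0, -0.65, 0],
    [0, 0, -0.65, 0]
  ]
}}

```text
time_s: 4.32
ee_pos: [0.5267, 0.3282, 0.1306]
eef_rot: [[-0.999, -0.045, 0.001], [-0.045, 0.999, 0.001], [-0.001, 0.0, -1.0]]
wrist_force: [0.3, -0.5, -1.9]
opening: 0.0127
grip_force: 58.6
```

>>> {"op": "play_rows", "data": {
  "rows": [
    [0, -0.2, 0, -0.05],
    [0, -0.5, 0, -0.1],
    [0, -0.8, 0, -0.1],
    [0, -1, 0, -0.1],
    [0, -1, 0, -0.1],
    [0, -1, 0, -0.1]
  ]
}}

```text
time_s: 5.08
ee_pos: [0.5325, 0.1783, 0.1288]
eef_rot: [[-0.995, -0.097, -0.002], [-0.097, 0.995, -0.0], [0.002, -0.0, -1.0]]
wrist_force: [-0.6, 0.6, -1.5]
opening: 0.0128
grip_force: 58.7
```

```bash
python3 - <<'E'
from h import *
s=robot.read_state();print(s['ee_pos'],s['eef_rot'].round(4).tolist(),s['opening'],s['qpos'],s['wrist_force'])
im=robot.get_image('wrist')[:,:,::-1].copy();cv2.imwrite('pics/w3.png',im)
E
```

```text
[0.53253127 0.17829649 0.12875883] [[-0.9953, -0.0968, -0.0024], [-0.0968, 0.9953, -0.0003], [0.0024, -0.0001, -1.0]] 0.012837304391660621 [ 3.22835017e-01  4.25512767e-01 -5.77371866e-03  1.14184385e+00
  4.50444284e-04  2.25875846e-01] [-0.57080158  0.56724389 -1.46072808]
```

View pics/w3.png

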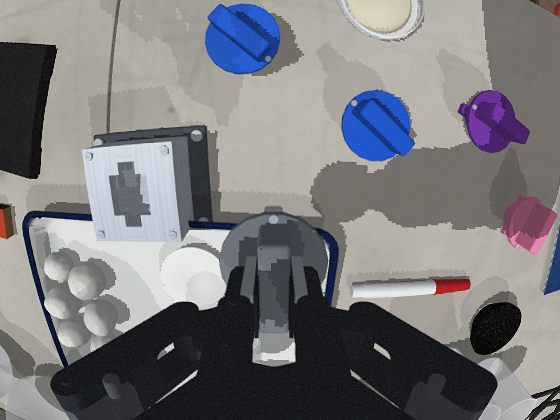

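The block's keyhole is in clear view at about (129,194), and the plug is held upright in the fingers. Next I'll mask the keyhole.

```bash
python3 - <<'E'
from h import *
s=robot.read_state()
im=cv2.imread('pics/w3.png');g=cv2.cvtColor(im,cv2.COLOR_BGR2GRAY)
x0,y0,x1,y1=100,157,158,232
sub=cv2.resize(g[y0:y1,x0:x1],None,fx=6,fy=6,interpolation=cv2.INTER_LINEAR)
t,m=cv2.threshold(sub,0,255,cv2.THRESH_BINARY_INV+cv2.THRESH_OTSU)
cs,_=cv2.findContours(m,cv2.RETR_EXTERNAL,cv2.CHAIN_APPROX_NONE)
k=max(cs,key=cv2.contourArea);print(t,cv2.boundingRect(k),len(cs),sub.shape)
uv=(k[:,0]+.5)/6-.5+[x0,y0]
q=cast('wrist',uv,.05,s)[:,:2]
c=(q*1e4).astype(np.float32)[:,None]
M=cv2.moments(c);r=cv2.minAreaRect(c)
print('area mm2',M['m00']/100,'expect',32*32+14*19,'cent',M['m10']/M['m00']/1e4,M['m01']/M['m00']/1e4,'rect',r)
ang=.5*np.degrees(np.arctan2(2*M['mu11'],M['mu20']-M['mu02']));print('ang',ang)
E
```

```text
155.0 (53, 28, 253, 392) 2 (450, 348)
area mm2 1154.9297768212855 expect 1290 cent 0.5246768862559513 0.06783390611986419 rect ((5240.0078125, 691.8630981445312), (512.32568359375, 323.2950744628906), 6.667675971984863)
ang 10.15484030245906
```

```bash
python3 - <<'E'
from h import *
s=robot.read_state()
im=cv2.imread('pics/w3.png');g=cv2.cvtColor(im,cv2.COLOR_BGR2GRAY)
print(g[200:222,268:286:3].T)
for v in (205,206,207,208,209,210,216):
    p=cast('wrist',[273,v],s['ee_pos'][2]-(.003 if v==216 else .009),s)[0]; print(v,(tool(p-s['ee_pos'],s)*1e3).round(1))
# left/right widest
print(g[245:262:4,216:232]);print(g[245:262:4,318:336])
T=np.array([.524,.0695,.115]);d=T-s['ee_pos'];print(tool(d,s)/.15, np.degrees(np.arctan2(-s['eef_rot'][1,0],-s['eef_rot'][0,0])))
E
```

```text
[[161 158 158 160 161 150 116  91  96 100 106  91  65  59  77 106 114 115
  112 112 112 112]
 [165 162 163 164 166 146 113  94  94  99 101  91  62  57  71 112 153 169
  170 169 167 169]
 [166 159 164 164 164 149 114  96  91 100 103  89  63  62  86 149 172 167
  170 167 167 166]
 [164 163 161 160 165 151 112  95  94  96 104  91  64  59  72  76 106 154
  174 172 175 148]
 [163 160 161 163 162 161 127  93  93 104 108  91  64  61  71 101 116 111
  110 112 113 113]
 [162 162 160 162 162 162 163 164 168 164 164 138  70  59  68 100 117 114
  111 112 113 109]]
205 [32.2  1.1  9.1]
206 [31.6  1.1  9.1]
207 [31.1  1.1  9.1]
208 [30.6  1.1  9.1]
209 [30.1  1.1  9.1]
210 [29.6  1.1  9.1]
216 [28.5  1.1  3.1]
[[224 225 223 223 225 210 140 111 118 119 116 112 115 112 116 114]
 [210 229 226 229 223 174 106 119 113 115 115 114 117 109 111 112]
 [117 118 122 138 123 116 113 113 112 117 114 113 115 110 112 112]
 [175 121 117 108 115 114 114 115 114 117 114 112 114 112 111 115]
 [231 232 239 101 124 125 122 122 109 112 114 111 111 111 113 113]]
[[ 79  80  85  81  81  74  73 165 171 131  93  59  34  25  30  33  34  33]
 [ 79  83  80  80  79  81  76  94 202 228 163  61  30  34  35  19  28  19]
 [ 79  82  81  80  81  84  78  72  83 210 220 133  29  29  28  22  22  22]
 [ 82  83  81  83  80  81  78  76  79 118 221 120  18  19  27  35  32  33]
 [ 81  83  80  80  83  80  81  82  75  68 187  70  18  33  29  25  38  35]]
[ 0.12869874 -0.71942402  0.09343152] 5.60175468636813
```

>>> {"op": "play_rows", "data": {
  "rows": [
    [0.03, -0.2, 0.03, 0],
    [0.07, -0.45, 0.06, -0.015],
    [0.12, -0.65, 0.09, -0.015],
    [0.121, -0.727, 0.09, -0.015],
    [0.121, -0.727, 0.09, -0.015],
    [0.121, -0.727, 0.09, -0.015]
  ]
}}

```text
time_s: 5.88
ee_pos: [0.5263, 0.0692, 0.1167]
eef_rot: [[-0.994, -0.106, 0.001], [-0.106, 0.994, 0.001], [-0.001, 0.001, -1.0]]
wrist_force: [-0.1, 0.2, -0.7]
opening: 0.013
grip_force: 58.8
```

```bash
python3 - <<'E'
from h import *
s=robot.read_state();print(s['ee_pos'],s['eef_rot'].round(4).tolist(),s['wrist_force'])
im=robot.get_image('wrist')[:,:,::-1].copy();cv2.imwrite('pics/w4.png',im)
cv2.imwrite('pics/w4c.png',cv2.resize(im[140:340,170:390],None,fx=2.8,fy=2.8,interpolation=cv2.INTER_NEAREST))
E
```

```text
[0.5262664  0.06922513 0.11670938] [[-0.9943, -0.1062, 0.0006], [-0.1062, 0.9943, 0.0006], [-0.0007, 0.0006, -1.0]] [-0.11590679  0.21650506 -0.69578771]
```

View pics/w4c.png

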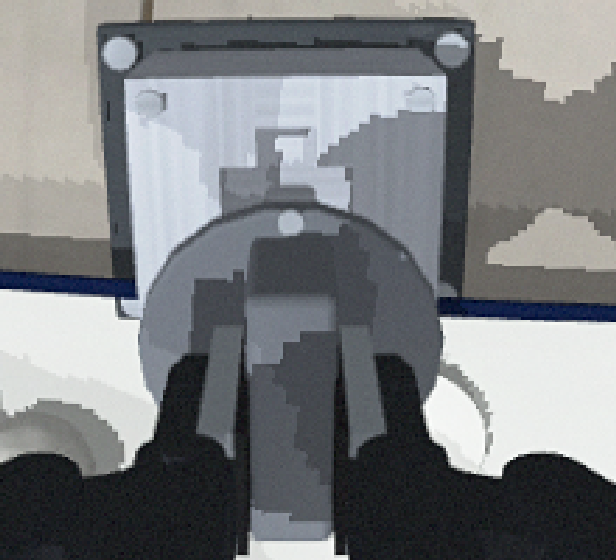

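```bash
python3 - <<'E'
from h import *
s=robot.read_state();e=s['ee_pos']
f=lambda n,px,z:print(n,(((cast('wrist',np.array(px)/2.8+[170,140],z,s)-e)@s['eef_rot'])[:,:2]*1e3).round(1).tolist())
f('slot end 25.5',[[257,130],[312,130]],.05)
f('square edge 16',[[221,168],[351,168]],.05)
f('block near edge 38',[[126,78],[445,74]],.05)
f('flange rim under 28',[[290,203]],e[2]-.009)
f('flange top rim',[[290,211]],e[2]-.003)
f('flange sides',[[139,340],[441,340]],e[2]-.006)
print(e)
E
```

```text
slot end 25.5 [[27.4, -6.4], [27.4, 6.6]]
square edge 16 [[18.0, -15.2], [18.0, 16.1]]
block near edge 38 [[40.3, -37.3], [41.2, 38.0]]
flange rim under 28 [[28.3, 1.4]]
flange top rim [[28.9, 1.4]]
flange sides [[2.6, -26.5], [2.6, 29.3]]
[0.52619404 0.06923669 0.11671543]
```

>>> {"op": "play_rows", "data": {
  "rows": [
    [0.01, -0.007, 0.07, 0],
    [0.01, -0.007, 0.14, 0],
    [0.01, -0.007, 0.2, 0],
    [0.01, -0.007, 0.2, 0],
    [0.01, -0.007, 0.2, 0],
    [0.01, -0.007, 0.2, 0]
  ]
}}

```text
time_s: 6.68
ee_pos: [0.5248, 0.0668, 0.087]
eef_rot: [[-0.995, -0.105, 0.001], [-0.105, 0.995, 0.0], [-0.001, 0.0, -1.0]]
wrist_force: [0.6, 0.7, -1.5]
opening: 0.0131
grip_force: 58.8
```

```bash
python3 - <<'E'
from h import *
s=robot.read_state();print(s['ee_pos'],s['eef_rot'].round(4).tolist(),s['wrist_force'])
E
```

```text
[0.52483102 0.06676897 0.08695891] [[-0.9945, -0.1047, 0.0009], [-0.1047, 0.9945, 0.0001], [-0.0009, 0.0, -1.0]] [ 0.63219026  0.69279809 -1.46882809]
```

>>> {"op": "play_rows", "data": {
  "rows": [
    [0, 0.007, 0, 0],
    [0, 0.007, 0, 0],
    [0, 0.007, 0.02, 0],
    [0, 0.007, 0.03, 0],
    [0, 0.007, 0.04, 0],
    [0, 0.007, 0.05, 0],
    [0, 0.007, 0.05, 0]
  ]
}}

```text
time_s: 7.55
ee_pos: [0.5242, 0.0678, 0.0789]
eef_rot: [[-0.994, -0.105, -0.0], [-0.105, 0.994, -0.0], [0.0, -0.0, -1.0]]
wrist_force: [0.0, -0.2, -1.4]
opening: 0.0126
grip_force: 58.8
```

>>> {"op": "play_rows", "data": {
  "rows": [
    [0, 0, 0.02, 0],
    [0, 0, 0.04, 0],
    [0, 0, 0.05, 0],
    [0, 0, 0.05, 0]
  ]
}}

```text
time_s: 8.05
ee_pos: [0.5241, 0.0678, 0.0713]
eef_rot: [[-0.995, -0.105, -0.0], [-0.105, 0.995, -0.0], [0.0, -0.0, -1.0]]
wrist_force: [-1.0, -0.7, -1.5]
opening: 0.0124
grip_force: 58.8
```

>>> {"op": "play_rows", "data": {
  "rows": [
    [0, 0, 0.02, 0],
    [0, 0, 0.03, 0],
    [0, 0, 0.04, 0],
    [0, 0, 0.04, 0]
  ]
}}

```text
time_s: 8.55
ee_pos: [0.5242, 0.0678, 0.0654]
eef_rot: [[-0.994, -0.105, -0.0], [-0.105, 0.994, -0.0], [0.0, 0.0, -1.0]]
wrist_force: [-0.1, -0.2, -1.3]
opening: 0.0128
grip_force: 58.8
```

Going in freely. I'll make smaller steps towards seating, expected near TCP z 0.059.

>>> {"op": "play_rows", "data": {
  "rows": [
    [0, 0, 0.01, 0],
    [0, 0, 0.02, 0],
    [0, 0, 0.03, 0],
    [0, 0, 0.03, 0]
  ]
}}

```text
time_s: 9.05
ee_pos: [0.5242, 0.0678, 0.0609]
eef_rot: [[-0.994, -0.105, -0.0], [-0.105, 0.994, -0.0], [0.0, -0.0, -1.0]]
wrist_force: [-0.6, -0.2, -1.9]
opening: 0.013
grip_force: 58.8
```

>>> {"op": "play_rows", "data": {
  "rows": [
    [0, 0, 0.004, 0],
    [0, 0, 0.007, 0],
    [0, 0, 0.007, 0]
  ]
}}

```text
time_s: 9.43
ee_pos: [0.5243, 0.0678, 0.06]
eef_rot: [[-0.994, -0.105, -0.0], [-0.105, 0.994, 0.0], [0.0, 0.0, -1.0]]
wrist_force: [-0.3, -0.1, -1.8]
opening: 0.0129
grip_force: 58.8
```

>>> {"op": "play_rows", "data": {
  "rows": [
    [0, 0, 0.004, 0],
    [0, 0, 0.004, 0]
  ]
}}

```text
time_s: 9.68
ee_pos: [0.5242, 0.0678, 0.0594]
eef_rot: [[-0.994, -0.105, -0.0], [-0.105, 0.994, -0.0], [0.0, -0.0, -1.0]]
wrist_force: [0.3, -0.0, -1.0]
opening: 0.0127
grip_force: 58.8
```

>>> {"op": "play_rows", "data": {
  "rows": [
    [0, 0, 0.003, 0],
    [0, 0, 0.003, 0]
  ]
}}

```text
time_s: 9.93
ee_pos: [0.5243, 0.0678, 0.0589]
eef_rot: [[-0.994, -0.105, -0.0], [-0.105, 0.994, -0.0], [0.0, -0.0, -1.0]]
wrist_force: [0.2, -0.2, -2.3]
opening: 0.0128
grip_force: 58.8
```

>>> {"op": "play_rows", "data": {
  "rows": [
    [0, 0, 0.003, 0],
    [0, 0, 0.003, 0]
  ]
}}

```text
time_s: 10.18
ee_pos: [0.5244, 0.0678, 0.0588]
eef_rot: [[-0.994, -0.105, 0.0], [-0.105, 0.994, 0.0], [-0.0, 0.0, -1.0]]
wrist_force: [-0.7, -0.4, 2.0]
opening: 0.0127
grip_force: 59.2
```

>>> {"op": "play_rows", "data": {
  "rows": [
    [0, 0, 0.003, 0],
    [0, 0, 0.003, 0]
  ]
}}

```text
time_s: 10.42
ee_pos: [0.5244, 0.0678, 0.0587]
eef_rot: [[-0.995, -0.105, 0.0], [-0.105, 0.995, 0.0], [-0.001, 0.0, -1.0]]
wrist_force: [-2.5, -0.8, 4.9]
opening: 0.0129
grip_force: 59.8
```

>>> {"op": "play_rows", "data": {
  "rows": [
    [0, 0, -0.003, 0],
    [0, 0, -0.003, 0.1],
    [0, 0, -0.003, 0.2],
    [0, 0, -0.003, 0.3],
    [0, 0, -0.003, 0.4],
    [0, 0, -0.003, 0.5],
    [0, 0, -0.003, 0.5]
  ]
}}

```text
time_s: 11.3
ee_pos: [0.5242, 0.0681, 0.0587]
eef_rot: [[-0.988, 0.155, -0.0], [0.155, 0.988, 0.001], [0.0, 0.001, -1.0]]
wrist_force: [-2.1, -0.5, 4.6]
opening: 0.0127
grip_force: 59.7
```

>>> {"op": "play_rows", "data": {
  "rows": [
    [0, 0, -0.003, 0.1],
    [0, 0, -0.003, 0.2],
    [0, 0, -0.003, 0.35],
    [0, 0, -0.003, 0.5],
    [0, 0, -0.003, 0.65],
    [0, 0, -0.003, 0.8],
    [0, 0, -0.003, 1.0],
    [0, 0, -0.003, 1.0]
  ]
}}

```text
time_s: 12.3
ee_pos: [0.5246, 0.068, 0.0588]
eef_rot: [[-0.779, 0.628, 0.0], [0.628, 0.779, 0.0], [-0.0, 0.0, -1.0]]
wrist_force: [0.5, 0.8, 0.8]
opening: 0.013
grip_force: 59.2
```

>>> {"op": "play_rows", "data": {
  "rows": [
    [0, 0, 0, 0.15],
    [0, 0, 0, 0.3],
    [0, 0, 0, 0.45],
    [0, 0, 0, 0.6],
    [0, 0, 0, 0.75],
    [0, 0, 0, 0.9],
    [0, 0, 0, 0.9]
  ]
}}

```text
time_s: 13.18
ee_pos: [0.5245, 0.0678, 0.0588]
eef_rot: [[-0.409, 0.912, 0.0], [0.912, 0.409, -0.0], [-0.0, 0.0, -1.0]]
wrist_force: [0.4, -0.3, 0.6]
opening: 0.0132
grip_force: 59.1
```

```bash
python3 - <<'E'
from h import *
s=robot.read_state();print(s['ee_pos'],s['eef_rot'].round(4).tolist(),s['wrist_force'],s['torque'])
E
```

```text
[0.52454092 0.06778051 0.05881905] [[-0.4093, 0.9124, 0.0004], [0.9124, 0.4093, -0.0002], [-0.0003, 0.0003, -1.0]] [ 0.39640737 -0.31539467  0.57221125] [ 0.12379536 -0.004467    0.0175208 ]
```

>>> {"op": "play_rows", "data": {
  "rows": [
    [0, 0, -0.004, 0],
    [0, 0, -0.007, 0],
    [0, 0, -0.007, 0]
  ]
}}

```text
time_s: 13.55
ee_pos: [0.5243, 0.0677, 0.0599]
eef_rot: [[-0.407, 0.913, -0.0], [0.913, 0.407, -0.0], [-0.0, -0.0, -1.0]]
wrist_force: [0.2, -0.1, -2.2]
opening: 0.0127
grip_force: 58.9
```

>>> {"op": "play_rows", "data": {
  "rows": [
    [0, 0, -0.003, 0],
    [0, 0, -0.003, 0]
  ]
}}

```text
time_s: 13.8
ee_pos: [0.5243, 0.0678, 0.0605]
eef_rot: [[-0.407, 0.913, 0.0], [0.913, 0.407, -0.0], [-0.0, 0.0, -1.0]]
wrist_force: [0.3, -1.0, -1.4]
opening: 0.0126
grip_force: 58.9
```

>>> {"op": "play_rows", "data": {
  "rows": [
    [0, 0, -0.003, 0],
    [0, 0, -0.003, 0]
  ]
}}

```text
time_s: 14.05
ee_pos: [0.5244, 0.0678, 0.061]
eef_rot: [[-0.407, 0.913, 0.0], [0.913, 0.407, -0.0], [-0.0, 0.0, -1.0]]
wrist_force: [-0.2, 0.6, -1.2]
opening: 0.0126
grip_force: 58.9
```

>>> {"op": "play_rows", "data": {
  "rows": [
    [0, 0, -0.003, 0],
    [0, 0, -0.003, 0]
  ]
}}

```text
time_s: 14.3
ee_pos: [0.5244, 0.0678, 0.0614]
eef_rot: [[-0.407, 0.913, 0.0], [0.913, 0.407, 0.0], [-0.0, 0.0, -1.0]]
wrist_force: [0.1, 0.0, -1.2]
opening: 0.0129
grip_force: 58.9
```

>>> {"op": "play_rows", "data": {
  "rows": [
    [0, 0, -0.003, 0],
    [0, 0, -0.003, 0]
  ]
}}

```text
time_s: 14.55
ee_pos: [0.5244, 0.0678, 0.0619]
eef_rot: [[-0.407, 0.913, 0.0], [0.913, 0.407, -0.0], [-0.0, 0.0, -1.0]]
wrist_force: [0.1, 0.1, -1.0]
opening: 0.0124
grip_force: 58.9
```

>>> {"op": "play_rows", "data": {
  "rows": [
    [0, 0, -0.003, 0],
    [0, 0, -0.003, 0]
  ]
}}

```text
time_s: 14.8
ee_pos: [0.5243, 0.0678, 0.0623]
eef_rot: [[-0.407, 0.913, 0.0], [0.913, 0.407, 0.0], [0.0, 0.0, -1.0]]
wrist_force: [-0.2, 0.1, -1.4]
opening: 0.0128
grip_force: 58.9
```

>>> {"op": "play_rows", "data": {
  "rows": [
    [0, 0, -0.002, 0],
    [0, 0, -0.002, 0]
  ]
}}

```text
time_s: 15.05
ee_pos: [0.5243, 0.0678, 0.0624]
eef_rot: [[-0.407, 0.913, -0.0], [0.913, 0.407, -0.0], [0.0, -0.0, -1.0]]
wrist_force: [1.2, -0.2, -3.1]
opening: 0.0129
grip_force: 58.7
```

>>> {"op": "play_rows", "data": {
  "rows": [
    [0, 0, -0.002, 0],
    [0, 0, -0.002, 0]
  ]
}}

```text
time_s: 15.3
ee_pos: [0.5243, 0.0678, 0.0625]
eef_rot: [[-0.407, 0.913, -0.0], [0.913, 0.407, -0.0], [0.0, -0.0, -1.0]]
wrist_force: [1.6, 0.3, -5.8]
opening: 0.013
grip_force: 58.4
```

>>> {"op": "play_rows", "data": {
  "rows": [
    [0, 0, -0.002, 0],
    [0, 0, -0.002, 0]
  ]
}}

```text
time_s: 15.55
ee_pos: [0.5242, 0.0678, 0.0625]
eef_rot: [[-0.407, 0.913, -0.0], [0.913, 0.407, -0.0], [0.0, -0.0, -1.0]]
wrist_force: [3.9, -0.1, -11.3]
opening: 0.0126
grip_force: 58.4
```

>>> {"op": "play_rows", "data": {
  "rows": [
    [0, 0, -0.001, 0],
    [0, 0, -0.001, 0],
    [0, 0, -0.001, 0]
  ]
}}

```text
time_s: 15.92
ee_pos: [0.5242, 0.0678, 0.0626]
eef_rot: [[-0.407, 0.913, -0.001], [0.913, 0.407, -0.0], [0.0, -0.001, -1.0]]
wrist_force: [4.6, 0.3, -17.6]
opening: 0.0128
grip_force: 58.4
```

>>> {"op": "play_rows", "data": {
  "rows": [
    [0, 0, 0.001, 0],
    [0, 0, 0.001, 0]
  ]
}}

```text
time_s: 16.18
ee_pos: [0.5241, 0.0678, 0.0626]
eef_rot: [[-0.407, 0.913, -0.001], [0.913, 0.407, -0.0], [0.0, -0.001, -1.0]]
wrist_force: [5.2, 1.2, -18.3]
opening: 0.0128
grip_force: 58.4
```

>>> {"op": "play_rows", "data": {
  "rows": [
    [0, 0, 0, 0],
    [0, 0, 0, 0],
    [0, 0, 0, 0]
  ]
}}

```text
time_s: 16.55
ee_pos: [0.5241, 0.0678, 0.0626]
eef_rot: [[-0.407, 0.913, -0.001], [0.913, 0.407, -0.0], [0.0, -0.001, -1.0]]
wrist_force: [4.9, 0.9, -19.2]
opening: 0.0126
grip_force: 58.4
```

>>> {"op": "play_rows", "data": {
  "rows": [
    [0, 0, 0.003, 0],
    [0, 0, 0.003, 0]
  ]
}}

```text
time_s: 16.8
ee_pos: [0.5242, 0.0678, 0.0626]
eef_rot: [[-0.407, 0.913, -0.0], [0.913, 0.407, 0.0], [0.0, -0.0, -1.0]]
wrist_force: [3.5, 1.3, -15.8]
opening: 0.0128
grip_force: 58.9
```

>>> {"op": "play_rows", "data": {
  "rows": [
    [0, 0, 0, 0],
    [0, 0, 0, 0]
  ]
}}

```text
time_s: 17.05
ee_pos: [0.5242, 0.0678, 0.0626]
eef_rot: [[-0.407, 0.913, -0.0], [0.913, 0.407, -0.0], [0.0, -0.0, -1.0]]
wrist_force: [3.9, 0.0, -16.3]
opening: 0.0129
grip_force: 58.9
```

Now nearly steady; ease a little more and hold.

>>> {"op": "play_rows", "data": {
  "rows": [
    [0, 0, 0.002, 0],
    [0, 0, 0.002, 0],
    [0, 0, 0.002, 0]
  ]
}}

```text
time_s: 17.42
ee_pos: [0.5242, 0.0678, 0.0626]
eef_rot: [[-0.407, 0.913, -0.0], [0.913, 0.407, 0.0], [0.0, -0.0, -1.0]]
wrist_force: [3.8, 0.4, -12.8]
opening: 0.0127
grip_force: 59.2
```

>>> {"op": "play_rows", "data": {
  "rows": [
    [0, 0, 0, 0],
    [0, 0, 0, 0],
    [0, 0, 0, 0],
    [0, 0, 0, 0]
  ]
}}

```text
time_s: 17.92
ee_pos: [0.5243, 0.0678, 0.0626]
eef_rot: [[-0.407, 0.913, -0.0], [0.913, 0.407, 0.0], [0.0, -0.0, -1.0]]
wrist_force: [1.7, 0.5, -10.6]
opening: 0.0129
grip_force: 59.5
```

>>> {"op": "play_rows", "data": {
  "rows": [
    [0, 0, 0, 0],
    [0, 0, 0, 0],
    [0, 0, 0, 0],
    [0, 0, 0, 0]
  ]
}}

```text
time_s: 18.42
ee_pos: [0.5243, 0.0678, 0.0626]
eef_rot: [[-0.407, 0.913, -0.0], [0.913, 0.407, -0.0], [-0.0, -0.0, -1.0]]
wrist_force: [0.6, 0.0, -8.0]
opening: 0.0128
grip_force: 59.8
```

>>> {"op": "play_rows", "data": {
  "rows": [
    [0, 0, -0.003, 0],
    [0, 0, -0.003, 0],
    [0, 0, -0.003, 0]
  ]
}}

```text
time_s: 18.8
ee_pos: [0.5243, 0.0678, 0.0626]
eef_rot: [[-0.407, 0.913, -0.0], [0.913, 0.407, -0.0], [0.0, -0.0, -1.0]]
wrist_force: [1.4, -0.3, -13.0]
opening: 0.0129
grip_force: 59.3
```

>>> {"op": "play_rows", "data": {
  "rows": [
    [0, 0, 0, 0],
    [0, 0, 0, 0],
    [0, 0, 0, 0],
    [0, 0, 0, 0]
  ]
}}

```text
time_s: 19.3
ee_pos: [0.5242, 0.0678, 0.0626]
eef_rot: [[-0.407, 0.913, -0.0], [0.913, 0.407, -0.0], [0.0, -0.0, -1.0]]
wrist_force: [2.5, 0.9, -15.0]
opening: 0.0125
grip_force: 59.0
```

>>> {"op": "play_rows", "data": {
  "rows": [
    [0, 0, 0, 0],
    [0, 0, 0, 0],
    [0, 0, 0, 0],
    [0, 0, 0, 0]
  ]
}}

```text
time_s: 19.8
ee_pos: [0.5242, 0.0678, 0.0627]
eef_rot: [[-0.407, 0.913, -0.0], [0.913, 0.407, -0.0], [0.0, -0.0, -1.0]]
wrist_force: [3.4, 1.3, -16.4]
opening: 0.0128
grip_force: 58.7
```

Held at 11–15 N for over a second. Next I'll lower it back.

>>> {"op": "play_rows", "data": {
  "rows": [
    [0, 0, 0.005, 0],
    [0, 0, 0.01, 0],
    [0, 0, 0.015, 0],
    [0, 0, 0.02, 0],
    [0, 0, 0.02, 0],
    [0, 0, 0.02, 0]
  ]
}}

```text
time_s: 20.55
ee_pos: [0.5246, 0.0678, 0.0602]
eef_rot: [[-0.407, 0.913, 0.001], [0.913, 0.407, 0.0], [-0.0, 0.001, -1.0]]
wrist_force: [0.4, -0.5, -1.4]
opening: 0.0128
grip_force: 60.7
```

>>> {"op": "play_rows", "data": {
  "rows": [
    [0, 0, 0.002, 0],
    [0, 0, 0.002, 0],
    [0, 0, 0.002, 0]
  ]
}}

```text
time_s: 20.92
ee_pos: [0.5243, 0.0678, 0.0595]
eef_rot: [[-0.407, 0.913, -0.0], [0.913, 0.407, -0.0], [0.0, -0.0, -1.0]]
wrist_force: [0.4, 0.3, -1.2]
opening: 0.013
grip_force: 60.7
```

>>> {"op": "play_rows", "data": {
  "rows": [
    [0, 0, 0.003, 0],
    [0, 0, 0.003, 0],
    [0, 0, 0.003, 0]
  ]
}}

```text
time_s: 21.3
ee_pos: [0.5243, 0.0678, 0.0591]
eef_rot: [[-0.407, 0.913, -0.0], [0.913, 0.407, -0.0], [0.0, -0.0, -1.0]]
wrist_force: [0.7, -0.1, -1.0]
opening: 0.0129
grip_force: 60.7
```

>>> {"op": "play_rows", "data": {
  "rows": [
    [0, 0, 0.002, 0],
    [0, 0, 0.002, 0],
    [0, 0, 0.002, 0]
  ]
}}

```text
time_s: 21.68
ee_pos: [0.5244, 0.0678, 0.0589]
eef_rot: [[-0.407, 0.913, 0.0], [0.913, 0.407, 0.0], [-0.0, 0.0, -1.0]]
wrist_force: [-0.3, -0.7, -1.6]
opening: 0.0126
grip_force: 61.0
```

>>> {"op": "play_rows", "data": {
  "rows": [
    [0, 0, 0.002, 0],
    [0, 0, 0.002, 0],
    [0, 0, 0.002, 0]
  ]
}}

```text
time_s: 22.05
ee_pos: [0.5244, 0.0678, 0.0588]
eef_rot: [[-0.407, 0.913, 0.0], [0.913, 0.407, 0.0], [-0.0, 0.0, -1.0]]
wrist_force: [-1.2, -0.4, 3.5]
opening: 0.0125
grip_force: 61.5
```

>>> {"op": "play_rows", "data": {
  "rows": [
    [0, 0, 0, 0],
    [0, 0, 0, 0],
    [0, 0, 0, 0],
    [0, 0, 0, 0],
    [0, 0, 0, 0],
    [0, 0, 0, 0]
  ],
  "claw": 0.2
}}

```text
time_s: 22.8
ee_pos: [0.5244, 0.0678, 0.0585]
eef_rot: [[-0.407, 0.913, 0.0], [0.913, 0.407, -0.0], [-0.0, 0.0, -1.0]]
wrist_force: [0.0, -0.2, 0.3]
opening: 0.0511
grip_force: 0.0
```

>>> {"op": "play_rows", "data": {
  "rows": [
    [0, 0, -0.1, 0],
    [0, 0, -0.3, 0],
    [0, 0, -0.5, 0],
    [0, 0, -0.7, 0],
    [0, 0, -0.7, 0],
    [0, 0, -0.7, 0]
  ]
}}

```text
time_s: 23.55
ee_pos: [0.524, 0.0678, 0.1635]
eef_rot: [[-0.407, 0.913, -0.0], [0.913, 0.407, 0.0], [0.0, -0.0, -1.0]]
wrist_force: [0.7, 0.3, 0.9]
opening: 0.0515
grip_force: 0.0
```

```bash
python3 - <<'E'
from h import *
s=robot.read_state();print(s['ee_pos'],s['opening'],s['wrist_force'])
im=robot.get_image('wrist')[:,:,::-1].copy();cv2.imwrite('pics/w5.png',im)
E
```

```text
[0.52403459 0.06779215 0.16347037] 0.051487153320991845 [0.70182473 0.2610889  0.91490659]
```

View pics/w5.png

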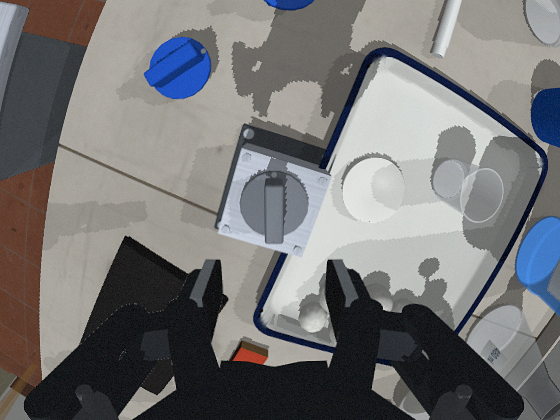

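The plug sits flat on the block at about (274,205). Its bar is turned about 72° from the slot line, and the gripper is clear of everything.

```bash
python3 -c "
from rig import robot
print(robot.close_job())"
```

```text
the job is handed in; nothing more can be done
None
```

The job is handed in: the plug was seated, turned about 72° clockwise, tugged up at roughly 11–15 N for over a second, and set back flat and locked with the gripper clear; the pull briefly crept to about 18 N (limit 30 N), and no verdict was returned.

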